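# Load the ball carrier and dock it in the laser engraver

### The job

Put one wooden ball from the stock box into each of the four empty cups of the aluminium carrier while it stands out on the engraver's loading shelf, leaving the spare ball in the box. Then push the loaded carrier by its red handle into the engraver until it is fully home against the end stop and holds the switch lever pressed; push gently, as the stop must not be rammed. Do not disturb the other things on the bench.

Things in the scene. Friction and masses are not known exactly. Their poses are not given: they have to be found in the camera images.
- engraver: Grey bench-top laser engraver, fixed. Origin at bench level below the middle of its slot, in the plane of its front face; +y points into the machine, z up. Housing 380 wide (x), y = 0 to 360, 200 mm high, amber window in its roof. Its bed (top 40 mm above the bench, 200 wide) sticks out in front as a loading shelf to y = -240. It stands rigid: pressing the carrier on it or its stop with over 50 N is ramming.
- slot (a point): Middle of the slot at bed level, in the front face; axes as the engraver. Slot 172 wide, 75 high above the bed. Two guide rails on the bed (10 high, inner faces 135 apart, y = -240 to 120) lead the carrier in along +y. The face above the slot blocks an upright gripper behind the handle before the carrier is home: for the push lean the tool back, its body away from the machine, 20 to 30 degrees.
- lever (a joint): Roller lever of the limit switch on the end stop, under the window: steel, 36 mm, red roller. 0 = free; the carrier's leading edge meets it some 15 mm before the stop; about 0.4 rad when home. Spring 1.5 N, less than the carrier's friction. The stop (rubber-faced, 8 N per mm) is set anew for each job: home, the handle's engraver y is between -42 and -2 mm; just where is not given and must be felt.
- carrier: Aluminium carrier plate, 130 (x) x 165 (y) x 14 mm, 0.5 to 0.8 kg, on the bed between the rails, 2.5 mm play each side; slides with 3 to 9 N of friction. Origin on its underside (plate from y = -75 to +90); +y is the leading edge, towards the machine; z up. Four 30 mm through holes are the cups, 2 x 2, 60 mm apart; a ball sinks 7 mm into a hole's rim.
- handle (a point): Centre of the carrier's red handle bar (bar 10 mm thick, 70 long along the carrier's x, on two posts at its ends), 30 mm above the plate's underside, 60 mm behind the origin; the bar's underside is 11 mm above the plate's top. Axes as the carrier.
- cup0 (a point): Where the centre of a seated ball lies over the carrier's cup 0: carrier x = -30, y = -5, 27 mm above the carrier's underside (13 above the plate's top).
- cup1 (a point): Where the centre of a seated ball lies over the carrier's cup 1: carrier x = +30, y = -5, 27 mm above the carrier's underside (13 above the plate's top).
- cup2 (a point): Where the centre of a seated ball lies over the carrier's cup 2: carrier x = -30, y = +55, 27 mm above the carrier's underside (13 above the plate's top).
- cup3 (a point): Where the centre of a seated ball lies over the carrier's cup 3: carrier x = +30, y = +55, 27 mm above the carrier's underside (13 above the plate's top).
- box: Shallow wooden stock box, fixed, 158 (x) x 228 (y) mm; floor 5 mm thick, rim 13 mm and dividers 11 mm above the bench; six bays (2 along x, 3 along y), five of them with a ball. Origin under its centre.
- ball0_center (a point): Centre of a turned beech ball, 40 mm in diameter, about 25 g; free to roll in its bay of the stock box. All five are alike.
- ball1_center (a point): Centre of a turned beech ball, 40 mm in diameter, about 25 g; free to roll in its bay of the stock box. All five are alike.
- ball2_center (a point): Centre of a turned beech ball, 40 mm in diameter, about 25 g; free to roll in its bay of the stock box. All five are alike.
- ball3_center (a point): Centre of a turned beech ball, 40 mm in diameter, about 25 g; free to roll in its bay of the stock box. All five are alike.
- ball4_center (a point): Centre of a turned beech ball, 40 mm in diameter, about 25 g; free to roll in its bay of the stock box. All five are alike.
- carton: Bystander, to be left alone: closed green screw carton, 70 x 75 mm, 95 high. Origin on its underside.
- open_carton: Bystander, to be left alone: open green screw carton, 80 x 75 mm, 70 high. Origin on its underside.
- tape: Bystander, to be left alone: orange tape roll lying flat, 100 mm across, 25 high. Origin on its underside.
- sander: Bystander, to be left alone: cork sanding block with red-brown paper, 70 x 120 mm, 33 high. Origin on its underside.
- pencil: Bystander, to be left alone: flat green carpenter's pencil, 170 mm long, 7 high. Origin on its underside.
- knob: Bystander, to be left alone: finished dark mushroom knob standing up, 40 mm across, 37 high. Origin on its underside.
Not all that is in view belongs to the job. Of the things that look like the carrier, the smaller one is meant.

How it is judged:
On the way:
1. each of the four cups holds a ball while the carrier still stands out on the loading shelf, the switch lever free (distance between any of ball0_center, ball1_center, ball2_center, ball3_center, ball4_center and cup0 below 0.004 m and distance between any of ball0_center, ball1_center, ball2_center, ball3_center, ball4_center and cup1 below 0.004 m and distance between any of ball0_center, ball1_center, ball2_center, ball3_center, ball4_center and cup2 below 0.004 m and distance between any of ball0_center, ball1_center, ball2_center, ball3_center, ball4_center and cup3 below 0.004 m and value of joint lever below 0.05 rad and y of handle in the frame of engraver below -0.1 m), for 0.2 s.
At the end, for the whole second after the job is handed in: Each of the four cups holds one ball (its centre within 4 mm of its seat), one ball is left in the stock box, and the carrier rests home on the end stop, holding the switch lever turned by more than 0.34 rad (within about 2 mm of the stop) (distance between any of ball0_center, ball1_center, ball2_center, ball3_center, ball4_center and cup0 below 0.004 m and distance between any of ball0_center, ball1_center, ball2_center, ball3_center, ball4_center and cup1 below 0.004 m and distance between any of ball0_center, ball1_center, ball2_center, ball3_center, ball4_center and cup2 below 0.004 m and distance between any of ball0_center, ball1_center, ball2_center, ball3_center, ball4_center and cup3 below 0.004 m and ((x of ball0_center in the frame of box between -0.075 and 0.075 m and y of ball0_center in the frame of box between -0.11 and 0.11 m and z of ball0_center in the frame of box below 0.035 m) or (x of ball1_center in the frame of box between -0.075 and 0.075 m and y of ball1_center in the frame of box between -0.11 and 0.11 m and z of ball1_center in the frame of box below 0.035 m) or (x of ball2_center in the frame of box between -0.075 and 0.075 m and y of ball2_center in the frame of box between -0.11 and 0.11 m and z of ball2_center in the frame of box below 0.035 m) or (x of ball3_center in the frame of box between -0.075 and 0.075 m and y of ball3_center in the frame of box between -0.11 and 0.11 m and z of ball3_center in the frame of box below 0.035 m) or (x of ball4_center in the frame of box between -0.075 and 0.075 m and y of ball4_center in the frame of box between -0.11 and 0.11 m and z of ball4_center in the frame of box below 0.035 m)) and value of joint lever above 0.34 rad and linear speed of carrier below 0.01 m/s); the robot touches nothing.
It fails at once if the carrier is rammed or pressed on the engraver with more than 50 N (contact force between carrier and engraver above 50 N).
It fails at once if a bystander is moved by more than 30 mm (distance of any of carton, open_carton, tape, sander, pencil, knob from where it was at the start of the episode above 0.03 m).
It also fails if it takes over 72 s, if anything falls off the work surface, if the arm or the gripper's body presses on something with over 40 N, if the wrist force passes 120 N, or if a joint passes its speed limit or range.

### The arm

A 6-joint arm with a two-finger parallel gripper is mounted at the origin on the work surface. World frame = base frame: x ahead of the robot, y to its left, z up, the work surface at z = 0. Lengths are in m, angles in rad, forces in N, time in s.
With the tool pointing down it reaches from about 0.325 to 0.875 m from the base axis. Payload 4.4 kg.
Tool frame: the origin (TCP) lies between the finger pads; the fingertips stand 22 mm ahead of it and the grasp point (between the pads) lies 3 mm ahead of it (manip.tcp_to_tips is the distance from the TCP to the fingertips, in m); z points along the fingers, y is the line along which they close (so a half turn about z gives the same grasp; the last joint's range is limited). The gripper opens to 85 mm and grips with 20 to 120 N. Pads are 22 mm wide; open, the fingers measure 114 mm over their backs; the gripper's body (76 mm by 85 mm) begins 54 mm behind the grasp point. The pads swing forward as they close: fully open they stand 13 mm farther back than shut.
Start: joints at [-1.413, 0.207, 1.542, -0, 1.393, -0.15], TCP at [0.175, -0.548, 0.214] pointing down, gripper open.
Joint ranges: [-2.73, 2.73], [-0.86, 2.22], [0.23, 2.46], [-1.11, 4.25], [0.08, 2.63], [-2.82, 2.82]. Speed limits (rad/s): [2.79, 2.79, 3.14, 3.14, 3.14, 3.14].

### API

Orientations are given as a unit quaternion [x, y, z, w].
In Python, from rig import manip gives the robot as it stands. The module is installed in compiled form; this text tells all that it offers. Calls block until the motion is done:
- manip.move_ptp(position, orientation): joint-space move of the TCP to a pose.
- manip.line_to(position, orientation=None, rate=0.15, until_force=None): straight line of the TCP; orientation=None keeps the orientation; rate is the mean speed in m/s. With until_force (N) it stops when the force on the tool has changed by that much, and returns True; else False.
- manip.movej(angles): joint-space move.
- manip.command_gripper(opening, grip_force=None): opening from 0.0 (shut) to 1.0 (fully open); grip_force is the grip in N (None keeps the last); returns when the fingers have stopped.
- manip.pause(seconds).
- manip.solve_ik(position, orientation): joint angles nearest the present ones, or None.
- manip.observe(): the state.
- manip.grab_frame(name): name is "side" or "top" or "wrist"; returns the picture (480x640x3 uint8, blue, green, red); there is no depth.
- manip.camera_info(name): a dict with "K" (3x3 intrinsics, pixels), "origin" and "rotation" of the camera in the world. Camera axes: x right, y up, looking along -z (the intrinsics and any distortion apply to the point x, -y, -z); pixel columns grow to the right and rows downward; lengths in m; the calibration is good to about 2 mm. A picture is of the moment at which its call begins: read the wrist's pose just before it. camera_info takes no time and is no camera call; for the wrist camera it gives the pose at the moment of the call.
A pose or a line that the arm cannot do raises manip.PlanningError and nothing moves.
- manip.finish_job(): hands the job in; it is judged then, once.
Trained networks look in the newest picture that a camera, given by its name, has taken for a name from the list of things; names that differ only in an ending like _2 or _b are one class to them, and where a whole thing is asked for, a point or a joint stands for the part that bears it (a point fixed in the world has none). Each returns a list of dicts, best first, with "conf" (0 to 1); they miss things now and then, are a little off and sometimes report something else, mostly with a low value. They report only what shows in the picture. A call takes as long as a camera call. They do not tell look-alikes from the thing itself.
- manip.search_frame(target, camera): "location" ([x, y, z] in m, in the coordinates of the camera as it stood for that picture, good to about 4 mm: the middle of the surface that is visible of it).
- manip.trace(target, camera): "mask" (480x640 bool, what is visible of it).
- manip.tip_of(target, camera): "location" ([x, y, z] in m, in the coordinates of the camera as it stood for that picture, good to about 4 mm: a listed point, or the origin of a listed thing).
The state is a dict: "t": time; "qpos": joint angles; "qd": joint speeds; "joint_efforts": joint torques, N m; "position": TCP position; "tool_rot": TCP orientation; "ft_force": force on the tool from outside, world axes, zero at the start; "wrist_torque": the same for the moment, N m; "finger_gap": opening from 0.0 (shut) to 1.0 (fully open); "gripper_force": force on a finger pad.
Only numpy, scipy, OpenCV 4.12 (cv2) and the standard library are available. Lean on these libraries where they do the work, as an engineer would, in place of code of your own. Each camera call takes 0.05 s, during which the arm holds its last target. There are 200 camera calls.

## Working session

There is one attempt and no reset: what is moved stays moved. The work goes in short steps, each a Python script; the robot and the scene stay as the last script left them, time stands still between calls to the robot, and variables do not carry over. Pictures are saved under pics/ and viewed, at most 10 in all, crops included, and the job is handed in when it is done.

```bash
mkdir -p pics
cat > h.py <<'E'
import numpy as np, cv2
from rig import manip
from scipy.spatial.transform import Rotation as R
def cam(n):
    c=manip.camera_info(n); return np.array(c["K"]),np.array(c["origin"]),np.array(c["rotation"]).reshape(3,3),c
def w(n,p):
    K,o,r,c=cam(n); return o+r@np.array(p)
def ray(n,u,v,z):
    K,o,r,c=cam(n); d=r@np.array([(u-K[0,2])/K[0,0],-(v-K[1,2])/K[1,1],-1]); return o+d*(z-o[2])/d[2]
E
python3 - <<'E'
from h import *
np.set_printoptions(precision=4,suppress=True)
for n in("top","side"):
    cv2.imwrite(f"pics/{n}0.png",manip.grab_frame(n)); print(n,manip.camera_info(n))
    for t in("engraver","slot","carrier","handle","box","ball0_center","cup0","cup1","cup2","cup3"):
        print(t,[(np.round(w(n,d["location"]),3).tolist(),round(d["conf"],2)) for d in manip.tip_of(t,n)])
o=manip.observe(); print(o["t"],o["position"],o["tool_rot"],o["ft_force"])
print(manip.camera_info("wrist"))
E
```

```text
top {'K': array([[619.0494,   0.    , 323.2477],
       [  0.    , 619.0494, 253.7269],
       [  0.    ,   0.    ,   1.    ]]), 'origin': array([ 0.2829, -0.0457,  1.6465]), 'rotation': array([ 0.046 , -0.0513, -0.6961,  0.7146])}Traceback (most recent call last):
  File "<stdin>", line 6, in <module>
  File "h.py", line 7, in w
    K,o,r,c=cam(n); return o+r@np.array(p)
            ~~~^^^
  File "h.py", line 5, in cam
    c=manip.camera_info(n); return np.array(c["K"]),np.array(c["origin"]),np.array(c["rotation"]).reshape(3,3),c
                                                                          ~~~~~~~~~~~~~~~~~~~~~~~~~~~~~~~^^^^^
ValueError: cannot reshape array of size 4 into shape (3,3)
```

View pics/top0.png

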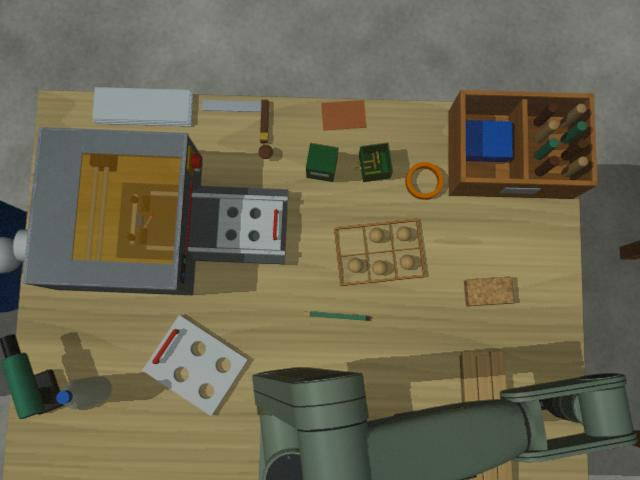

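The top view shows the engraver on the left with the carrier on its shelf (holes around 232–257, 212–236; red handle at 277,224). The stock box is at (380,252) with balls at (377,234), (404,233), (357,265), (380,267) and (407,262). The larger look-alike carrier is at (197,365).

```bash
sed -i 's/np.array(c\["rotation"\]).reshape(3,3)/R.from_quat(c["rotation"]).as_matrix()/' h.py
python3 - <<'E'
from h import *
np.set_printoptions(precision=4,suppress=True)
for n in("top","side"):
    im=manip.grab_frame(n)
    cv2.imwrite(f"pics/{n}0.png",im)
    for t in("engraver","slot","carrier","handle","box","ball0_center","cup0","cup3"):
        print(n,t,[(np.round(w(n,d["location"]),3).tolist(),round(d["conf"],2)) for d in manip.tip_of(t,n)])
o=manip.observe(); print(o["t"],o["position"],o["tool_rot"],o["ft_force"])
for u,v in((232,212),(257,212),(232,236),(257,236)): print(ray("top",u,v,.054))
for u,v in((377,234),(404,233),(357,265),(380,267),(407,262)): print(ray("top",u,v,.025))
print(manip.camera_info("wrist"),manip.camera_info("side"))
E
```

```text
top engraver [([0.579, 0.286, -0.0], 0.86)]
top slot [([0.582, 0.288, 0.042], 0.78), ([0.349, -0.093, -0.002], 0.36), ([0.575, 0.073, 0.066], 0.18)]
top carrier [([0.577, 0.132, 0.041], 0.8), ([0.214, 0.283, 0.0], 0.67), ([0.76, -0.188, 0.003], 0.67)]
top handle [([0.257, 0.342, 0.04], 0.84), ([0.577, 0.076, 0.07], 0.8)]
top box [([0.52, -0.206, -0.002], 0.74)]
top ball0_center [([0.475, -0.205, 0.027], 0.71)]
top cup0 [([0.19, 0.304, 0.035], 0.88), ([0.149, 0.234, 0.033], 0.8), ([0.253, 0.267, 0.034], 0.78), ([0.548, 0.124, 0.071], 0.68), ([0.609, 0.19, 0.067], 0.67), ([0.55, 0.188, 0.063], 0.58), ([0.212, 0.197, 0.037], 0.58), ([0.606, 0.121, 0.065], 0.55)]
top cup3 [([0.19, 0.304, 0.035], 0.88), ([0.149, 0.234, 0.033], 0.8), ([0.253, 0.267, 0.034], 0.78), ([0.548, 0.124, 0.071], 0.68), ([0.609, 0.19, 0.067], 0.67), ([0.55, 0.188, 0.063], 0.58), ([0.212, 0.197, 0.037], 0.58), ([0.606, 0.121, 0.065], 0.55)]
side engraver [([0.576, 0.282, -0.001], 0.92)]
side slot [([0.579, 0.284, 0.04], 0.74)]
side carrier [([0.577, 0.133, 0.038], 0.74), ([0.211, 0.281, 0.001], 0.7)]
side handle [([
[... 606 characters left out ...]
.1512 -0.2871 -0.0775]
[0.6076 0.1868 0.054 ]
[0.6093 0.1214 0.054 ]
[0.5439 0.1839 0.054 ]
[0.5457 0.1189 0.054 ]
[ 0.5645 -0.1965  0.025 ]
[ 0.5691 -0.2683  0.025 ]
[ 0.4801 -0.1448  0.025 ]
[ 0.4764 -0.2056  0.025 ]
[ 0.4916 -0.2769  0.025 ]
{'K': array([[357.5643,   0.    , 317.9263],
       [  0.    , 357.5643, 235.01  ],
       [  0.    ,   0.    ,   1.    ]]), 'origin': array([ 0.2531, -0.5239,  0.3733]), 'rotation': array([-0.1304,  0.0953, -0.5818,  0.7971])} {'K': array([[448.1344,   0.    , 316.6671],
       [  0.    , 448.1344, 235.7773],
       [  0.    ,   0.    ,   1.    ]]), 'origin': array([ 0.2185, -0.8759,  0.5669]), 'rotation': array([ 0.5064, -0.0892, -0.132 ,  0.8475])}
```

View pics/side0.png

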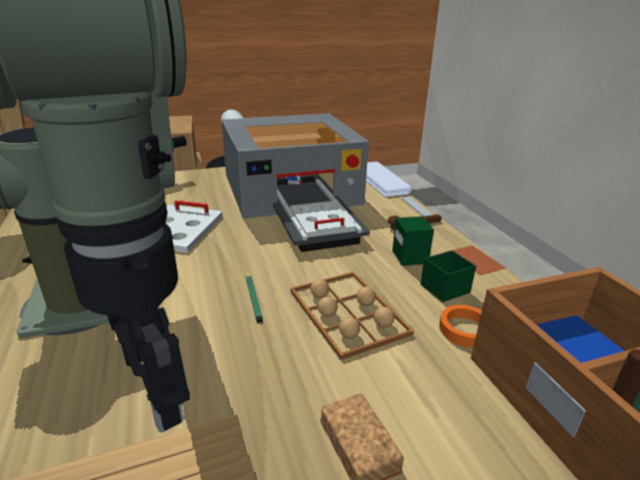

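The side view shows the same layout: carrier on the shelf at (325,222), handle at (328,222), balls around (320–385, 288–328), and free space above both. Next come closer wrist views of the box and the carrier.

```bash
cat >> h.py <<'E'
def down(deg):
    a=np.deg2rad(deg)/2; return [np.cos(a),np.sin(a),0,0]
def tip(n,t):
    return [(np.round(w(n,d["location"]),4).tolist(),round(d["conf"],2)) for d in manip.tip_of(t,n) if d["conf"]>.4]
E
python3 - <<'E'
from h import *
np.set_printoptions(precision=4,suppress=True)
print(manip.tcp_to_tips)
for i in range(1,5): print("top",i,tip("top",f"ball{i}_center"))
for p in ([.5,-.2,.1],[.58,.13,.1]):
    for d in (45,-45,0): print(p,d,manip.solve_ik(p,down(d)))
for k,(p,ts) in enumerate((([.44,-.23,.30],["box"]+[f"ball{i}_center" for i in range(5)]),([.5,.1,.30],["carrier","handle","cup0","cup1","slot"]))):
    manip.move_ptp(p,down(45 if k==0 else 0)); im=manip.grab_frame("wrist"); cv2.imwrite(f"pics/w{k}.png",im)
    for t in ts: print(t,tip("wrist",t))
    print(manip.camera_info("wrist")["origin"],manip.camera_info("wrist")["rotation"])
    np.save(f"im{k}.npy",im)
a=cv2.imread("pics/w0.png");b=cv2.imread("pics/w1.png");cv2.imwrite("pics/w01.png",cv2.resize(np.hstack([a,b]),(800,300)))
print(manip.observe()["t"])
E
```

```text
0.022
top 1 [([0.4775, -0.1398, 0.027], 0.73)]
top 2 [([0.5723, -0.2663, 0.0236], 0.64)]
top 3 [([0.563, -0.1964, 0.0261], 0.73), ([0.5487, 0.1901, 0.0661], 0.73), ([0.5216, -0.2096, -0.0009], 0.55)]
top 4 [([0.5723, -0.2711, 0.0231], 0.65)]
[0.5, -0.2, 0.1] 45 [-0.5413  0.2535  1.7385 -0.      1.1496  0.2441]
[0.5, -0.2, 0.1] -45 [-0.5413  0.2535  1.7385 -0.      1.1496  1.8149]
[0.5, -0.2, 0.1] 0 [-0.5413  0.2535  1.7385 -0.      1.1496  1.0295]
[0.58, 0.13, 0.1] 45 [ 0.075   0.3611  1.5959 -0.      1.1846  0.8604]
[0.58, 0.13, 0.1] -45 [ 0.075   0.3611  1.5959 -0.      1.1846  2.4312]
[0.58, 0.13, 0.1] 0 [ 0.075   0.3611  1.5959 -0.      1.1846  1.6458]
box [([0.5178, -0.2041, -0.0007], 0.76)]
ball0_center [([0.4744, -0.2044, 0.0271], 0.59)]
ball1_center [([0.4779, -0.1398, 0.0248], 0.91)]
ball2_center [([0.5695, -0.2673, 0.024], 0.96)]
ball3_center [([0.5621, -0.1941, 0.0247], 0.82)]
ball4_center [([0.4886, -0.2775, 0.0269], 0.57)]
[ 0.4982 -0.1737  0.4588] [-0.149   0.0622 -0.3776  0.9118]
carrier [([0.5755, 0.1315, 0.0368], 0.78), ([0.2181, 0.2775, -0.0001], 0.74), ([0.5503, 0.1279, 0.0664], 0.71)]
handle [([0.5729, 0.07, 0.07], 0.91), ([0.2551, 0.3471, 0.0383], 0.86), ([0.5767, 0.2841, 0.0419], 0.41)]
cup0 [([0.1436, 0.2376, 0.0374], 0.97), ([0.55, 0.1252, 0.0659], 0.94), ([0.2549, 0.2644, 0.0337], 0.84), ([0.6022, 0.1855, 0.0667], 0.75), ([0.2111, 0.1975, 0.0338], 0.74), ([0.4787, -0.1374, 0.0235], 0.7), ([0.5512, 0.1846, 0.0661], 0.61), ([0.6076, 0.1258, 0.0623], 0.58)]
cup1 [([0.1436, 0.2377, 0.0374], 0.97), ([0.55, 0.1253, 0.0659], 0.94), ([0.2548, 0.2645, 0.0337], 0.84), ([0.6021, 0.1856, 0.0667], 0.75), ([0.2111, 0.1976, 0.0339], 0.74), ([0.4787, -0.1372, 0.0235], 0.7), ([0.5512, 0.1847, 0.0661], 0.61), ([0.6076, 0.1259, 0.0623], 0.58)]
slot [([0.58, 0.2825, 0.0418], 0.94)]
[0.5824 0.0982 0.459 ] [ 0.1142 -0.1141  0.6979 -0.6977]
4.725
```

View pics/w01.png

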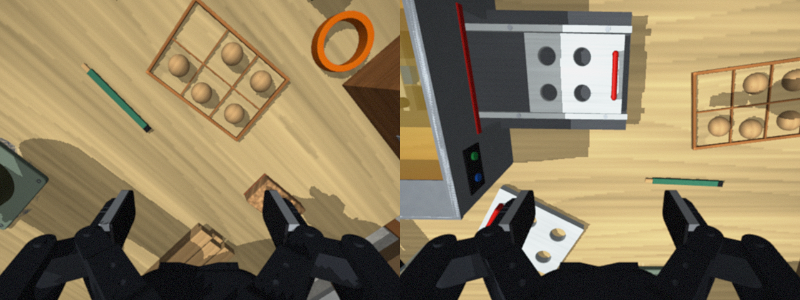

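The wrist views show the five balls clearly separated in their bays, and the carrier's holes at roughly original pixels (232,90), (291,90), (234,149) and (290,148). I'll refine the holes in the saved picture, then move the first ball.

```bash
cat >> h.py <<'E'
def pick(b,deg=45):
    b=np.array(b); manip.move_ptp([b[0],b[1],.13],down(deg)); manip.line_to([b[0],b[1],.036],rate=.2)
    manip.command_gripper(0.2,30); o=manip.observe(); print("gap",o["finger_gap"],"f",o["gripper_force"],"t",o["t"])
    manip.line_to([b[0],b[1],.14],rate=.25); print("held gap",manip.observe()["finger_gap"])
def place(c,deg=45):
    # ball seat centre z=.067; TCP 11 above ball centre; release 2 mm high
    manip.move_ptp([c[0],c[1],.15],down(deg)); hit=manip.line_to([c[0],c[1],.080],rate=.12,until_force=6)
    o=manip.observe(); print("z",o["position"],hit); manip.command_gripper(.72); manip.line_to([c[0],c[1],.15],rate=.25); print("t",manip.observe()["t"])
E
python3 - <<'E'
from h import *
np.set_printoptions(precision=4,suppress=True)
im=cv2.imread("pics/w1.png"); g=cv2.cvtColor(im,cv2.COLOR_BGR2GRAY); P=[]
for u,v in((232,90),(291,90),(234,149),(290,148)):
    s=g[v-22:v+23,u-22:u+23]; t,m=cv2.threshold(s,0,255,cv2.THRESH_BINARY_INV+cv2.THRESH_OTSU)
    n,l,st,c=cv2.connectedComponentsWithStats(m); k=l[22,22]; x,y=c[k]+[u-22,v-22]
    print(st[k],x,y,ray("wrist",x,y,.054)); P.append(ray("wrist",x,y,.054))
P=np.array(P); print(P.mean(0)); print("yaw",[np.degrees(np.arctan2(-(a-b)[0],(a-b)[1])) for a,b in((P[0],P[1]),(P[2],P[3]))])
E
```

```text
[ 11   6  28  31 674] 234.51780415430267 89.21216617210683 [0.6078 0.1858 0.054 ]
[  8   8  29  30 664] 290.90210843373495 90.41415662650603 [0.6067 0.1266 0.054 ]
[ 13   7  26  28 575] 237.50782608695653 147.46434782608696 [0.5482 0.187  0.054 ]
[ 10   9  27  28 581] 291.13253012048193 148.61962134251291 [0.5469 0.1278 0.054 ]
[0.5774 0.1568 0.054 ]
yaw [np.float64(-1.1491335392451525), np.float64(-1.2205863220930722)]
```

```bash
cat >> h.py <<'E'
UX=np.array([.9998,-.0209]);UY=np.array([.0209,.9998]);C=np.array([.5775,.1563])
CUP=[C-30*UX/1e3-30*UY/1e3,C+.03*UX-.03*UY,C-.03*UX+.03*UY,C+.03*UX+.03*UY]
BALL=[[.4744,-.2044],[.4778,-.1405],[.570,-.268],[.5625,-.195],[.4895,-.2772]]
E
python3 - <<'E'
from h import *
pick(BALL[2]); place(CUP[3])
manip.line_to([.577,.1,.25],rate=.3)
im=manip.grab_frame("top"); s=manip.grab_frame("wrist")
cv2.imwrite("pics/p1.png",np.hstack([cv2.resize(im[170:290,180:300],(400,400)),cv2.resize(s,(400,400))]))
print(tip("wrist","ball2_center"),CUP[3],manip.observe()["t"])
E
```

```text
gap 0.19672122734455494 f 0.0 t 7.525
held gap 0.19730807707570755
z [0.60879226 0.18553114 0.08054081] False
t 11.4167
[] [0.608121 0.185667] 12.1667
```

View pics/p1.png

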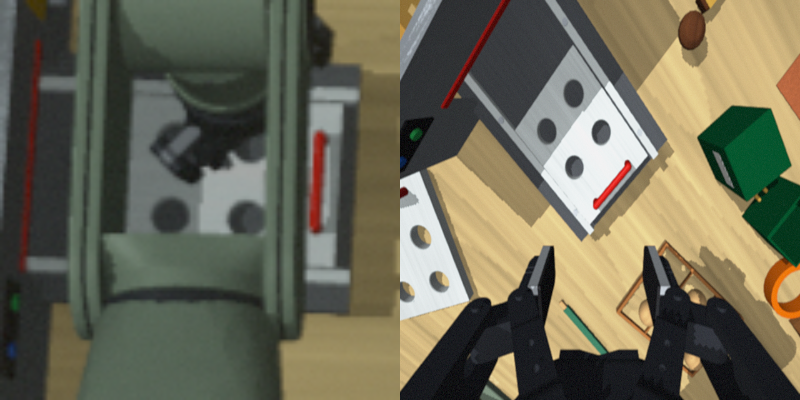

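Ball 2 was not gripped: all four holes are still empty, and the gap closed past 40 mm. The pads sit farther back when open, so the grasp was too high. I'll check where the balls are, then grip lower.

Run:
```python
from h import *
manip.move_ptp([.44,-.23,.30],down(45)); im=manip.grab_frame("wrist"); cv2.imwrite("pics/w2.png",im[:260])
for i in range(5): print(i,tip("wrist",f"ball{i}_center"))
print(manip.observe()["t"])
```

```text
0 [([0.4779, -0.205, 0.0255], 0.57)]
1 [([0.4796, -0.1414, 0.024], 0.98), ([0.3464, -0.0903, -0.0007], 0.56)]
2 [([0.5655, -0.2671, 0.0215], 0.7)]
3 [([0.5621, -0.1949, 0.0235], 0.62)]
4 [([0.4907, -0.2791, 0.0247], 0.74)]
13.8167
```

View pics/w2.png

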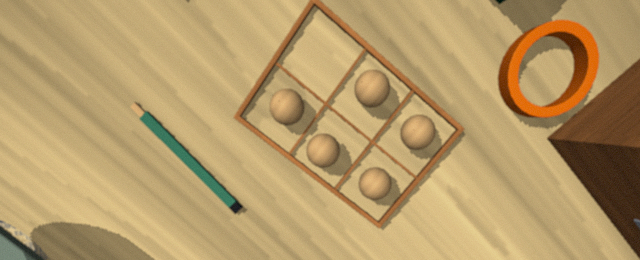

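All five balls are still in their bays, with ball 2 hardly moved at pixel (417,132). I'll grip lower and go on.

```bash
sed -i 's/,\.036\],rate=.2/,.029],rate=.2/; s/command_gripper(0.2,30)/command_gripper(0.3,30)/; s/\.080\],rate=.12/.074],rate=.12/; s/TCP 11 above ball centre; release 2/TCP 4 above ball centre; release 3/' h.py
python3 - <<'E'
from h import *
pick([.5675,-.2675])
if manip.observe()["finger_gap"]>.38: place(CUP[3])
E
```

```text
gap 0.2958511226855763 f 0.0 t 15.775
held gap 0.30311619062882733
```

Missed again. I'll look from the side while the gripper is closed at the ball.

Run:
```python
from h import *
im=manip.grab_frame("wrist")
s=manip.grab_frame("side")
print([ (i,tip("wrist",f"ball{i}_center")) for i in range(5)])
o=manip.observe(); print(o["position"],o["finger_gap"],o["t"])
K,oo,r,c=cam("side"); 
def px(p):
    q=r.T@(np.array(p)-oo); return int(K[0,2]+K[0,0]*q[0]/-q[2]),int(K[1,2]-K[1,1]*q[1]/-q[2])
for p in ([.5675,-.2675,.14],[.5675,-.2675,.118],[.5675,-.2675,.025]): cv2.circle(s,px(p),2,(0,0,255),-1)
cv2.imwrite("pics/g.png",np.hstack([cv2.resize(s[150:390,250:490],(400,400)),cv2.resize(im,(400,300))[:300].repeat(1,0) if 0 else cv2.copyMakeBorder(cv2.resize(im,(400,300)),0,100,0,0,cv2.BORDER_CONSTANT)]))
```

```text
[(0, [([0.4725, -0.2042, 0.0258], 0.67)]), (1, [([0.4781, -0.1371, 0.0226], 0.88)]), (2, [([0.5656, -0.268, 0.0195], 0.6)]), (3, [([0.5621, -0.195, 0.0197], 0.59)]), (4, [([0.4906, -0.2753, 0.0234], 0.63)])]
[ 0.56675049 -0.26702915  0.13844258] 0.3007443681120656 16.7167
```

View pics/g.png

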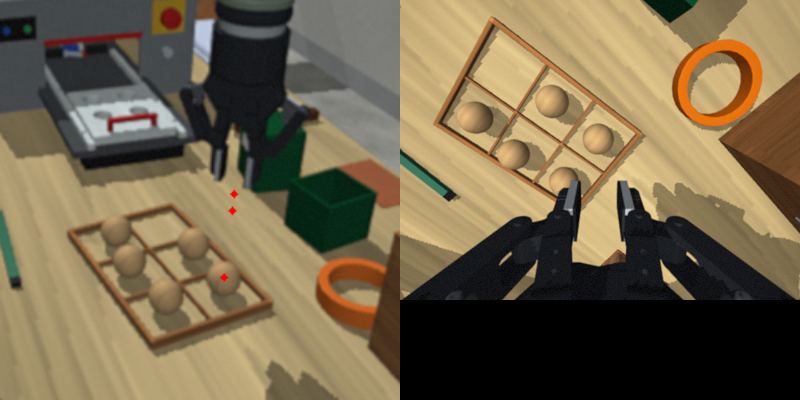

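The side crop shows the fingertips (mid ≈ 235,182) about 30 px above where a tip 22 mm ahead of the TCP would project (232,211). The ball marker (224,278) is spot on. I'll triangulate the real tip.

Run:
```python
from h import *
np.set_printoptions(precision=4,suppress=True)
o=manip.observe(); T=np.array(o["position"]); Rt=R.from_quat(o["tool_rot"]).as_matrix(); print(Rt)
def d(n,u,v):
    K,oo,r,c=cam(n); a=r@np.array([(u-K[0,2])/K[0,0],-(v-K[1,2])/K[1,1],-1]); return oo,a/np.linalg.norm(a)
def near(o1,a,o2,b):
    s=np.linalg.lstsq(np.stack([a,-b],1),o2-o1,rcond=None)[0]; return o1+a*s[0],o2+b*s[1]
L=(T,np.array([0,0,1.]))
W=d("wrist",318,291);S=d("side",391,259)
print("T",T); print("wrist/axis",*near(*W,*L)); print("side/axis",*near(*S,*L)); print("wrist/side",*near(*W,*S))
```

```text
[[ 0.7071  0.7071 -0.0023]
 [ 0.7071 -0.7071  0.0015]
 [-0.0005 -0.0027 -1.    ]]
T [ 0.5668 -0.267   0.1384]
wrist/axis [ 0.5675 -0.2678  0.1409] [ 0.5668 -0.267   0.1409]
side/axis [ 0.5674 -0.2674  0.155 ] [ 0.5668 -0.267   0.155 ]
wrist/side [ 0.5715 -0.2638  0.1517] [ 0.5701 -0.2629  0.1519]
```

Both cameras put the tips near TCP level, not 22 mm ahead. I'll settle it by feel: touch the bare bench with the fingers at ball width.

Run:
```python
from h import *
manip.command_gripper(.47)
manip.move_ptp([.36,-.25,.05],down(45))
h=manip.line_to([.36,-.25,-.02],rate=.03,until_force=4); o=manip.observe(); print(h,o["position"],o["finger_gap"],o["ft_force"],o["t"])
manip.line_to([.36,-.25,.06],rate=.2)
```

```text
True [ 0.36002457 -0.25001987 -0.01846537] 0.46926980789234024 [-0.01345537 -0.24790009  4.83387674] 20.025
```

The bench contact came at TCP z = −18 mm, so the real tips stand about 18 mm *behind* the reported TCP at ball width. This agrees with the cameras, so I'll correct the heights: pick TCP z −0.004, place 0.041.

```bash
sed -i 's/,\.029\],rate=.2/,-.004],rate=.2/; s/\.074\],rate=.12/.041],rate=.12/; s/,\.13\],down/,.08],down/; s/,\.14\],rate/,.10],rate/; s/,\.15\],down/,.10],down/;s/,\.15\],rate/,.10],rate/; s/TCP 4 above ball centre/real tips 18 mm behind TCP: TCP 29 below ball centre/' h.py
python3 - <<'E'
from h import *
manip.command_gripper(1.)
pick([.567,-.2675])
if manip.observe()["finger_gap"]>.38:
    place(CUP[3]); manip.line_to([.54,.06,.2],rate=.3); cv2.imwrite("pics/p2.png",manip.grab_frame("wrist")[:300]); print(tip("wrist","ball2_center"),CUP[3])
E
```

```text
gap 0.4465143528681966 f 29.641539752483368 t 23.0
held gap 0.44658966787133897
z [0.60645474 0.18570315 0.03948625] True
t 26.4833
[([0.6031, 0.1846, 0.0617], 0.85)] [0.608121 0.185667]
```

View pics/p2.png

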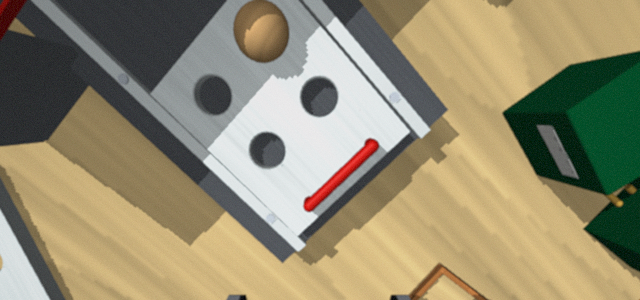

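The ball is seated in cup 3 (pixel 262,28). Now the other three.

```bash
sed -i 's/\.041\],rate=.12/.042],rate=.2/; s/-.004\],rate=.2/-.004],rate=.25/' h.py
python3 - <<'E'
from h import *
for b,c in(([.5622,-.195],2),([.478,-.140],1),([.4895,-.2772],0)):
    pick(b)
    if manip.observe()["finger_gap"]<.38: print("MISS",c); break
    place(CUP[c])
manip.line_to([.54,.06,.2],rate=.35); cv2.imwrite("pics/p3.png",manip.grab_frame("wrist")[:300])
print(manip.observe()["t"],tip("wrist","handle"))
E
```

```text
gap 0.44952381195823604 f 29.863368272781372 t 29.225
held gap 0.4429425705667199
z [0.54702863 0.18673342 0.03948319] True
t 32.3083
gap 0.44583296404191414 f 29.96282994747162 t 34.3917
held gap 0.44755406845203977
z [0.60504766 0.124944   0.03923311] True
t 37.1833
gap 0.4463609115673958 f 30.000058114528656 t 39.55
held gap 0.4490583734880018
z [0.5450469  0.12690661 0.03864016] True
t 42.725
43.2667 [([0.5703, 0.073, 0.0686], 0.57)]
```

View pics/p3.png

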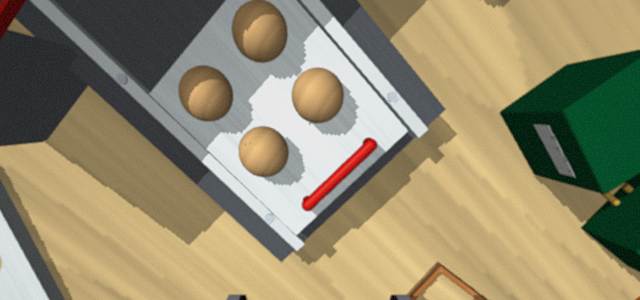

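All four cups hold balls. Next comes the push: fingers shut, tool leaned 28° back, first to just short of the earliest stop, then slowly with force sensing.

```bash
cat >> h.py <<'E'
a=np.deg2rad(28); f=np.array([*UY,0]); up=np.array([0,0,1.])
ee=np.cos(a)*f+np.sin(a)*up; dd=np.sin(a)*f-np.cos(a)*up
QP=R.from_matrix(np.stack([ee,np.cross(dd,ee),dd],1)).as_quat()
H0=C-.085*UY
def tcp(s,z=.069):
    # front lower corner of the shut fingers at height z, s behind/ahead of the handle's first place along engraver y
    return np.array([*(H0+s*UY),z])-.011*ee+.012*dd
E
python3 - <<'E'
from h import *
manip.command_gripper(0.)
manip.move_ptp(tcp(-.035,.13),QP); manip.line_to(tcp(-.035),rate=.15)
print(manip.solve_ik(tcp(.21),QP))
print(manip.line_to(tcp(-.008),rate=.08,until_force=5))
E0=.2835-.0713
h=manip.line_to(tcp(E0-.062),rate=.08,until_force=25); o=manip.observe(); print(h,o["position"],tcp(E0-.062),o["ft_force"],o["t"])
cv2.imwrite("pics/s2.png",np.hstack([cv2.resize(manip.grab_frame("side")[80:280,200:400],(400,400)),cv2.resize(manip.grab_frame("top")[150:280,160:290],(400,400))]))
E
```

```text
[ 0.05981951  0.46987334  1.65031419  0.56801929  1.05488087 -0.21364314]
False
False [0.57868045 0.21735531 0.05316096] [0.57877743 0.21740901 0.05324044] [-0.19551611 -4.00086445 -0.3356913 ] 48.2333
```

View pics/s2.png

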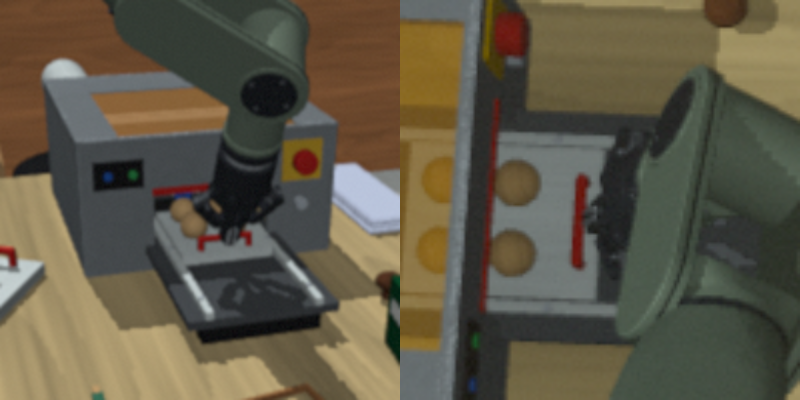

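The carrier is sliding straight with all four balls aboard (two under the window, two at (515,182) and (513,252)). The friction is about 4 N. Now I'll feel for the stop slowly.

Run:
```python
from h import *
E0=.2835-.0713
h=manip.line_to(tcp(E0+.008),rate=.02,until_force=11); o=manip.observe()
s=(o["position"]-tcp(0))[:2]@UY; print(h,"handle engraver y",s-E0+.005,o["ft_force"],o["t"])
```

```text
True handle engraver y -0.018492356383797984 [ 0.46870357 -3.55069197  1.9154057 ] 50.3417
```

Run:
```python
from h import *
E0=.2835-.0713
for k in range(2):
    s=(manip.observe()["position"]-tcp(0))[:2]@UY
    h=manip.line_to(tcp(s+.006),rate=.015,until_force=11); o=manip.observe()
    s=(o["position"]-tcp(0))[:2]@UY; print(h,"handle engraver y",s-E0+.005,o["ft_force"],o["t"])
cv2.imwrite("pics/s3.png",cv2.resize(manip.grab_frame("top")[150:280,60:290],(800,452)))
```

```text
True handle engraver y -0.018621613055942152 [ 0.11285601 -2.58422585  3.35423453] 50.6667
True handle engraver y -0.01872957802439951 [-1.07576009 -2.73211853  4.09987592] 50.9917
```

View pics/s3.png

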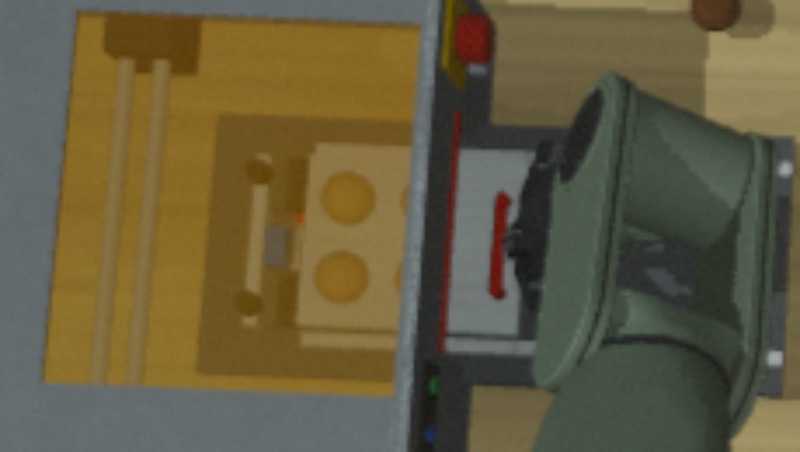

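The top view shows the carrier's leading edge at about px 303, near the roller at 300. The handle at px 500 is roughly 35–40 mm before the face. I need to know whether that resistance is the stop or the gripper on the face, so I'll take millimetre steps reading force and moment, and measure the handle with the networks.

Run:
```python
from h import *
np.set_printoptions(precision=3,suppress=True)
def show():
    for n in("top","side"):
        manip.grab_frame(n)
        for t in("handle","slot","lever"):
            r=tip(n,t); 
            print(n,t,r[:2])
show()
s0=(manip.observe()["position"]-tcp(0))[:2]@UY
for k in range(1,5):
    manip.line_to(tcp(s0+.001*k),rate=.02); o=manip.observe()
    s=(o["position"]-tcp(0))[:2]@UY; print(k,(s-s0)*1e3,o["ft_force"],o["wrist_torque"],o["t"])
    if abs(o["ft_force"][1])>16 or np.linalg.norm(o["ft_force"])>22: break
```

```text
top handle [([0.5837, 0.2598, 0.0707], 0.85), ([0.2535, 0.3422, 0.0382], 0.74)]
top slot []Traceback (most recent call last):
  File "<stdin>", line 9, in <module>
  File "<stdin>", line 7, in show
  File "h.py", line 13, in tip
    return [(np.round(w(n,d["location"]),4).tolist(),round(d["conf"],2)) for d in manip.tip_of(t,n) if d["conf"]>.4]
                                                                                  ~~~~~~~~~~~~^^^^^
ValueError: it knows: ball0_center, ball1_center, ball2_center, ball3_center, ball4_center, box, carrier, carton, cup, engraver, handle, knob, open_carton, pencil, sander, slot, tape
```

Run:
```python
from h import *
np.set_printoptions(precision=3,suppress=True)
s0=(manip.observe()["position"]-tcp(0))[:2]@UY; o=manip.observe(); print(o["ft_force"],o["wrist_torque"],o["position"])
for k in range(1,5):
    manip.line_to(tcp(s0+.001*k),rate=.02); o=manip.observe()
    s=(o["position"]-tcp(0))[:2]@UY; print(k,(s-s0)*1e3,o["ft_force"],o["wrist_torque"],o["t"])
    if abs(o["ft_force"][1])>16 or np.linalg.norm(o["ft_force"])>22: break
K,oo,r,c=cam("top"); m=[(d["conf"],np.argwhere(d["mask"]).mean(0),d["mask"].sum()) for d in manip.trace("lever","top")]; print(m)
```

```text
[-0.452 -2.211  3.234] [-0.237  0.025  0.015] [0.581 0.255 0.053]
1 0.21745019959554246 [ 2.623 -4.343  1.366] [-0.8   -0.331 -0.24 ] 51.4583
2 0.3059074093738623 [ 1.944 -8.347  2.628] [-1.084 -0.156 -0.126] 51.7083
3 0.4106956649581328 [  0.101 -11.503   4.092] [-1.509 -0.065 -0.063] 51.9583
4 0.6020248322260724 [ -0.255 -13.715   4.907] [-1.86   0.054 -0.008] 52.2083
[]
```

Run:
```python
from h import *
np.set_printoptions(precision=3,suppress=True)
s0=(manip.observe()["position"]-tcp(0))[:2]@UY; c0=s0+.0028
for k in range(0,6):
    manip.line_to(tcp(c0+.001*k),rate=.02); o=manip.observe()
    s=(o["position"]-tcp(0))[:2]@UY; print(k,(s-s0)*1e3,o["ft_force"],o["wrist_torque"],o["t"])
    if np.linalg.norm(o["ft_force"])>21: break
```

```text
0 -0.050909051263953176 [  1.036 -11.518   4.206] [-1.581 -0.052 -0.039] 52.5083
1 0.14077037431572959 [ -1.089 -14.799   5.635] [-1.947  0.053 -0.047] 52.7583
2 0.4211917305435853 [ -1.02  -16.863   6.598] [-2.211  0.165  0.038] 53.0083
3 0.6504462799617472 [ -1.669 -19.894   7.334] [-2.523  0.191  0.036] 53.2583
```

The stiffness under growing load is about 10 N/mm at the fingertips. This matches the rubber stop, so the carrier is home. I'll back off gently and verify.

Run:
```python
from h import *
np.set_printoptions(precision=4,suppress=True)
manip.grab_frame("top"); print("pressed",tip("top","handle")[:1])
s=(manip.observe()["position"]-tcp(0))[:2]@UY
manip.line_to(tcp(s-.006),rate=.02); manip.line_to(tcp(s-.07),rate=.15); manip.line_to(tcp(s-.12,.25),rate=.25)
im=manip.grab_frame("top"); cv2.imwrite("pics/e.png",im); print("handle",tip("top","handle"))
print("cups",tip("top","cup0"),"balls",[tip("top",f"ball{i}_center") for i in range(5)])
manip.grab_frame("wrist"); print("wrist",tip("wrist","handle")[:1],tip("wrist","slot")[:1]); o=manip.observe(); print(o["ft_force"],o["t"])
# orange-red roller pixels and leading edge profile under window, vs s3 picture
a=cv2.imread("pics/s3.png"); b=cv2.resize(im[150:280,60:290],(800,452))
for q in (a,b): print([int(x) for x in cv2.cvtColor(q,cv2.COLOR_BGR2GRAY)[200:215,230:330:4].mean(0)])
```

```text
pressed [([0.2534, 0.3416, 0.0383], 0.86)]
handle [([0.2545, 0.3425, 0.0398], 0.62), ([0.5834, 0.2582, 0.071], 0.56)]
cups [([0.2107, 0.1967, 0.0358], 0.92), ([0.252, 0.2656, 0.0336], 0.86), ([0.6116, 0.3091, 0.0651], 0.79), ([0.5532, 0.3134, 0.0685], 0.78), ([0.144, 0.232, 0.0339], 0.63), ([0.1869, 0.303, 0.0345], 0.56)] balls [[([0.475, -0.2061, 0.026], 0.45)], [], [([0.4209, -0.4889, 0.0028], 0.6)], [], []]
wrist [([0.2577, 0.3456, 0.044], 0.86)] []
[0.2088 0.4139 1.1722] 56.0917
[86, 85, 86, 85, 86, 95, 114, 121, 119, 105, 88, 83, 83, 82, 77, 75, 76, 73, 79, 105, 118, 119, 117, 108, 102]
[86, 86, 86, 86, 88, 97, 115, 121, 119, 105, 88, 84, 83, 82, 78, 76, 76, 73, 78, 103, 119, 119, 119, 110, 103]
```

Run:
```python
import cv2
b=cv2.resize(cv2.imread("pics/e.png")[150:280,60:290],(800,452)); g=cv2.cvtColor(b,cv2.COLOR_BGR2GRAY)
t=cv2.resize(cv2.imread("pics/top0.png")[150:280,60:290],(800,452)); gt=cv2.cvtColor(t,cv2.COLOR_BGR2GRAY)
for r in(170,190,245,300):
    print(r,[int(x) for x in g[r:r+8,240:340:5].mean(0)],[int(x) for x in gt[r:r+8,240:340:5].mean(0)])
for q in(b,t):
    h=cv2.cvtColor(q,cv2.COLOR_BGR2HSV)[200:260,270:330]; m=(h[...,0]<12)&(h[...,1]>150)&(h[...,2]>110); print(m.sum(), [int(x)for x in (m.nonzero()[0].mean()+200,m.nonzero()[1].mean()+270)] if m.any() else 0)
```

```text
170 [86, 80, 72, 72, 72, 71, 72, 83, 85, 83, 75, 73, 73, 78, 112, 120, 120, 119, 115, 109] [79, 74, 67, 67, 67, 65, 66, 76, 78, 77, 71, 68, 68, 67, 67, 77, 79, 79, 78, 78]
190 [86, 85, 91, 119, 122, 115, 89, 85, 85, 79, 76, 74, 73, 87, 114, 119, 111, 101, 103, 107] [80, 79, 84, 110, 112, 105, 82, 80, 78, 74, 70, 68, 67, 64, 68, 79, 78, 78, 79, 80]
245 [86, 90, 114, 122, 114, 91, 87, 86, 87, 79, 81, 99, 104, 117, 120, 121, 120, 121, 117, 115] [79, 83, 105, 115, 107, 85, 80, 81, 80, 74, 74, 80, 85, 94, 88, 79, 79, 80, 79, 80]
300 [73, 74, 74, 73, 75, 84, 86, 83, 76, 75, 76, 81, 119, 122, 121, 122, 121, 119, 114, 111] [67, 67, 67, 66, 69, 79, 79, 77, 70, 67, 69, 67, 67, 77, 79, 81, 79, 80, 79, 80]
0 0
0 0
```

The dark stop blocks, which ended at px ~310 and ~302 in the first picture, now meet the carrier's edge with no gap. The carrier is on the stop, and the robot is clear of everything.

```bash
python3 -c "
from h import *
print(manip.finish_job(),manip.observe()['t'])"
```

```text
the job is handed in; nothing more can be done
the job is handed in; nothing more can be done
```

I handed the job in at about 56 s on the robot's clock: a ball in each of the four cups, the spare left in the box, and the carrier pushed home against the stop at up to about 21 N; the switch lever's angle could not be measured, and no verdict came back.

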